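# Find the carton stamped underneath and push it into the dispatch lane

### The arm

A 7-joint arm with a two-finger parallel gripper is mounted at the origin on the work surface. World frame = base frame: x ahead of the robot, y to its left, z up, the work surface at z = 0. Lengths are in m, angles in rad, forces in N, time in s.
With the tool pointing down it reaches from about 0.35 to 0.9 m from the base axis. Payload 19.9 kg.
Tool frame: the origin (TCP) lies midway between the tips of the shut fingers; the grasp point (between the pads) lies 19 mm behind it; z points along the fingers, x is the direction in which the jaws open and shut, and the axes are right-handed (so a half turn about z gives the same grasp; the last joint's range is limited). The gripper opens to 85 mm and grips with 20 to 120 N. Pads are 22 mm wide; open, the fingers measure 114 mm over their backs; the gripper's body (76 mm by 85 mm) begins 54 mm behind the grasp point. The pads swing forward as they close: fully open they stand 13 mm farther back than shut.
Start: joints at [-1.25, 0.417, -0.01, 1.614, 0.005, 1.111, -0.053], TCP at [0.222, 0.584, 0.231] pointing down, gripper open.
Joint ranges: [-2.81, 2.81], [-0.39, 2.02], [-1.27, 1.25], [0.06, 2.57], [-1.19, 4.33], [0.19, 2], [-2.82, 2.82]. Speed limits (rad/s): [1.89, 1.89, 2.39, 2.39, 3.01, 3.01, 3.01].

### API

Orientations are given as a rotation vector (axis times angle).
In Python, from workcell import r, eyes, close_job gives the robot as it stands. The module is installed in compiled form; this text tells all that it offers.
- The arm moves only by the shell command python3 -m jog 'ROWS' [FORCE]. ROWS is text: rows parted by semicolons, each of 5 numbers parted by spaces: the shift along the tool's x, y, z in m, then the turn about the tool's z in rad, then the opening, from -1 (shut) to 1 (fully open). A call has exactly 10 rows; each row shifts and turns the commanded pose from where the row before left it, along the tool's axes as they then stand; what a row does not reach is not made up. A row lasts 1/8 s, in which the tool goes at most 62.5 mm and 10.7 degrees, less where a joint would pass 70% of its speed; a pose out of reach is approached as far as the arm can. A call with a gripper value outside its range is refused whole. The fingers move at their own pace and stop on an object; FORCE is the grip in N (left out, the last holds). Time passes only in rows, so rows that do not move let the fingers close, or fill a call up. It gives the time, the measured TCP pose, the force and the opening at its end, in the units of the state.
- r.get_state(): the state, without advancing time (a new reading comes with each control period).
- eyes.grab_frame(name): name is "scene" or "side" or "wrist"; returns a dict with "image" (480x640x3 uint8, red, green, blue), "z_map" (480x640 float32, m along the optical axis (not along the pixel's ray), 0 where there is no reading), "K" (3x3 intrinsics, pixels), "dist_coeffs" ([k1, k2, p1, p2, k3] as OpenCV has them; the pictures are not rectified), "T" (4x4, takes a point from camera to world coordinates). Camera axes: x right, y up, looking along -z (the intrinsics and any distortion apply to the point x, -y, -z); pixel columns grow to the right and rows downward; lengths in m; the calibration is good to about 2 mm. A picture is of the moment at which its call begins.
- close_job(): hands the job in, once; it reports no verdict.
Trained networks look in a picture, given as the dict that the camera call returned (one of the last four; its "shot" number tells which), for a name from the list of things; names that differ only in an ending like _2 or _b are one class to them, and where a whole thing is asked for, a point or a joint stands for the part that bears it (a point fixed in the world has none). Each returns a list of dicts, best first, with "p" (0 to 1); they miss things now and then, are a little off and sometimes report something else, mostly with a low value. They report only what shows in the picture. A call takes as long as a camera call. They do not tell look-alikes from the thing itself.
- eyes.search_frame(picture, name): "box" ([centre column, centre row, width, height] in pixels, round what is visible of it).
- eyes.mark_of(picture, name): "position" ([column, row] in pixels: a listed point, or the origin of a listed thing).
The state is a dict: "time_s": time; "joint_positions": joint angles; "qvel": joint speeds; "effort": joint torques, N m; "tcp_pos": TCP position; "tool_rot": TCP orientation; "wrist_force": force on the tool from outside, world axes, zero at the start; "wrist_torque": the same for the moment, N m; "finger_gap": finger opening in m.
Only numpy, scipy, OpenCV 4.12 (cv2) and the standard library are available. Lean on these libraries where they do the work, as an engineer would, in place of code of your own. Each camera call takes 0.05 s, during which the arm holds its last target.

### The job

Two look-alike parts cartons stand on edge on either side of the yellow-taped dispatch lane, and only one has the round green release stamp underneath. With the fingertips, tip the carton on the robot's left over onto its side so that its underside shows, then the one on the robot's right, and push the stamped one along the bench until it lies wholly between the two yellow lines. Do not pick either carton up; leave the unstamped one lying outside the lane, and do not disturb the other things on the bench.

Things in the scene. Friction and masses are not known exactly. Their poses are not given: they have to be found in the camera images.
- carton_a: one of two look-alike closed brown cardboard cartons (either may be on the left), standing on edge: 120 mm long (its y), 44 mm thick (its x), 70 mm high (z up), 0.15 to 0.3 kg, yaw within 0.45 rad. Origin: centre of its 120 x 44 mm underside. Friction 0.5 to 0.7: pushed near its top edge through the thickness it tips over and lies 44 mm high; pushed low it slides
- carton_a_centre (a point): centre of carton_a, 35 mm above its underside, same axes as the carton
- carton_a_end_l (a point): centre of carton_a's 44 x 70 mm end face at its own +y, 60 mm from its centre
- carton_a_end_r (a point): centre of carton_a's end face at its own -y, 60 mm from its centre
- carton_b: the other look-alike carton, same size and axes as carton_a, standing on the other side of the lane
- carton_b_centre (a point): centre of carton_b, 35 mm above its underside, same axes as the carton
- carton_b_end_l (a point): centre of carton_b's 44 x 70 mm end face at its own +y, 60 mm from its centre
- carton_b_end_r (a point): centre of carton_b's end face at its own -y, 60 mm from its centre
- stamp (a point): centre of the round green release stamp (36 mm across, green with a pale ring) on the underside of one of the two cartons, hidden until that carton is tipped; the other carton's underside is plain. It lies at the origin of the carton that carries it
- lane: the dispatch lane between the cartons: two flat yellow tape lines on the bench (640 mm long, 24 mm wide, no height) along the lane's x axis, inner edges at its y = +85 and -85 mm (170 mm apart). Origin on the bench midway between the lines, half-way along; x runs away from the robot
- queued: bystander: a carton of the same kind already lying in the far part of the lane, 120 x 70 x 44 mm, origin under its centre; leave it alone
- blower: bystander: blue rubber dust-blower bulb lying on the bench, 140 mm long, 60 mm thick, origin under its middle
- cleaner: bystander: white round tub of brass shavings (soldering-tip cleaner), 80 mm across, 46 mm high, origin under its centre
Things that resemble listed ones, but are neither listed nor needed, are in the scene too. What is shaped like the carton_a but turquoise is not meant.

How it is judged:
On the way, in this order (a step that is already met when the one before it is completed fails the run):
1. the carton on the robot's left is tipped over so that its underside shows (((angle between carton_a_centre's own z axis and vertical above 1.3 rad and world y of carton_a_centre above 0.13 m) or (angle between carton_b_centre's own z axis and vertical above 1.3 rad and world y of carton_b_centre above 0.13 m))), for 0.3 s.
2. then the carton on the robot's right is tipped over so that its underside shows (((angle between carton_a_centre's own z axis and vertical above 1.3 rad and world y of carton_a_centre below -0.13 m) or (angle between carton_b_centre's own z axis and vertical above 1.3 rad and world y of carton_b_centre below -0.13 m))), for 0.3 s.
At the end, for the whole second after the job is handed in: both cartons lie at rest, tipped over more than 75 degrees; the stamped one lies on its side between the yellow lines (each end within 90 mm of the lane's middle line, its centre within 50 mm); the plain one's centre is at least 145 mm off that middle line (angle between carton_a_centre's own z axis and vertical between 1.3 and 1.84 rad and angle between carton_b_centre's own z axis and vertical above 1.3 rad and y of carton_a_end_l in the frame of lane between -0.09 and 0.09 m and y of carton_a_end_r in the frame of lane between -0.09 and 0.09 m and y of carton_a_centre in the frame of lane between -0.05 and 0.05 m and x of carton_a_centre in the frame of lane between -0.3 and 0.3 m and (y of carton_b_centre in the frame of lane above 0.145 m or y of carton_b_centre in the frame of lane below -0.145 m) and linear speed of each of carton_a, carton_b below 0.02 m/s); the robot touches nothing.
It fails at once if a carton is picked up off the bench (height (world z) of each of carton_a_end_l, carton_a_end_r above 0.052 m or height (world z) of each of carton_b_end_l, carton_b_end_r above 0.052 m).
It fails at once if a bystander (carton in the lane, blower or tub) is shifted by more than 25 mm (distance of any of queued, blower, cleaner from where it was at the start of the episode above 0.025 m).
It also fails if it takes over 69 s, if anything falls off the work surface, if the arm or the gripper's body presses on something with over 40 N, if the wrist force passes 120 N, or if a joint passes its speed limit or range.

## Working session

There is one attempt and no reset: what is moved stays moved. The work goes in short steps, Python scripts to look and compute and a shell command to move; the robot and the scene stay as the last step left them, time stands still between calls to the robot, and variables do not carry over. Pictures are saved under pics/ and viewed, and the job is handed in when it is done.

```bash
mkdir -p pics; cat > h.py <<'E'
import numpy as np, cv2
from workcell import r, eyes, close_job
def save(p,n): cv2.imwrite('pics/'+n+'.png',p['image'][:,:,::-1])
def world(p,uv,z=None):
    K=np.array(p['K']);T=np.array(p['T'])
    q=cv2.undistortPoints(np.array([[uv]],float),K,np.array(p['dist_coeffs'],float))[0,0]
    d=T[:3,:3]@np.array([q[0],-q[1],-1.])
    o=T[:3,3]
    if z is None:
        zm=p['z_map'][int(round(uv[1])),int(round(uv[0]))]
        return o+d*zm
    return o+d*((z-o[2])/d[2])
E
python3 - <<'E'
from h import *
s=r.get_state(); print(s)
for c in ['scene','side','wrist']:
    p=eyes.grab_frame(c); save(p,c+'0'); print(c,p['T'][:3,3] if hasattr(p['T'],'shape') else p['T'])
    for n in ['carton_a','queued','blower','cleaner']:
        for d in eyes.search_frame(p,n): print(n,np.round(d['box']),round(d['p'],2))
    for n in ['carton_a','lane','queued','carton_a_end_l','carton_a_end_r','carton_a_centre','stamp']:
        for d in eyes.mark_of(p,n): print('m',n,np.round(d['position']),round(d['p'],2), np.round(world(p,d['position']),3), np.round(world(p,d['position'],0),3))
E
```

```text
{'time_s': 0.0, 'joint_positions': array([-1.24947561,  0.418007  , -0.01026422,  1.6141812 ,  0.00467343,
        1.11069761, -0.05301454]), 'qvel': array([ 0.00058229, -0.00122253,  0.00207684,  0.00068069, -0.000747  ,
        0.0011545 , -0.00107853]), 'effort': array([-1.57055952e-04, -8.64469457e+01,  6.78087082e-01, -4.34888399e+01,
        1.89555535e-02,  7.51165382e-03,  5.85410316e-05]), 'tcp_pos': array([0.22171999, 0.58397232, 0.23063688]), 'tool_rot': array([ 2.58517136e+00,  1.78368451e+00, -1.56093231e-03]), 'wrist_force': array([-0.59167178, -0.69649966, -0.01531357]), 'wrist_torque': array([ 0.0835532 , -0.01547274, -0.03108368]), 'finger_gap': 0.08539521416255387}
scene [1.40758896 0.20244727 1.07146054]
carton_a [424. 250.  54.  48.] 0.87
carton_a [193. 229.  53.  41.] 0.74
carton_a [494. 209.  48.  49.] 0.68
queued [294. 296.  57.  49.] 0.97
blower [400. 322.  60.  36.] 0.81
cleaner [178. 281.  38.  39.] 0.79
cleaner [422. 250.  57.  52.] 0.72
m carton_a [419. 259.] 0.88 [0.565 0.285 0.022] [0.547 0.287 0.   ]
m carton_a [490. 220.] 0.79 [0.419 0.448 0.042] [0.37
[... 3053 characters left out ...]
 327.] 0.72 [ 0.586 -0.253  0.07 ] [ 0.607 -0.184  0.   ]
m stamp [235. 188.] 0.96 [0.372 0.429 0.005] [0.371 0.439 0.   ]
m stamp [298. 204.] 0.88 [0.534 0.231 0.044] [0.543 0.311 0.   ]
wrist [0.15489831 0.60931931 0.37338754]
carton_a [ 98. 471.  23.  18.] 0.56
m carton_a_end_l [282. 334.] 0.73 [0.334 0.498 0.037] [0.353 0.486 0.   ]
m carton_a_end_l [250. 411.] 0.72 [0.206 0.573 0.308] [0.447 0.4   0.   ]
m carton_a_end_r [282. 334.] 0.73 [0.334 0.498 0.037] [0.353 0.486 0.   ]
m carton_a_end_r [250. 411.] 0.72 [0.206 0.573 0.308] [0.447 0.4   0.   ]
m carton_a_centre [265. 374.] 0.79 [0.354 0.474 0.07 ] [0.4   0.442 0.   ]
m stamp [266. 356.] 0.97 [0.335 0.484 0.07 ] [0.376 0.455 0.   ]
```

View pics/scene0.png

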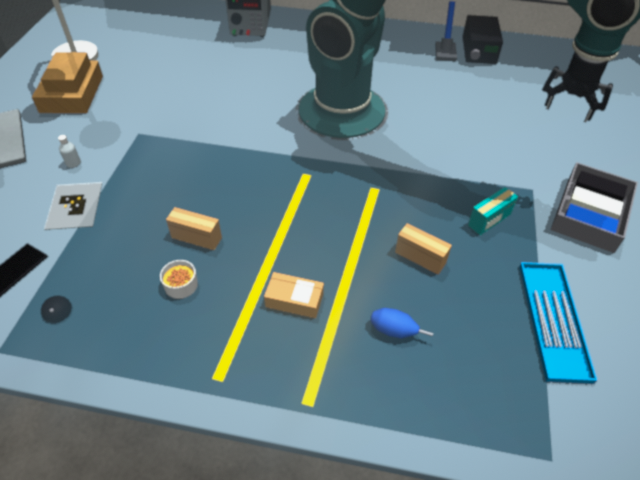

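View pics/side0.png

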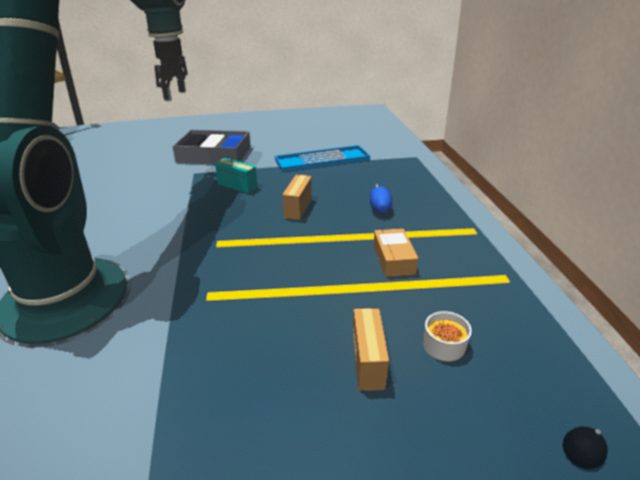

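The scene picture shows three candidates. The brown cartons are at (424,250), the robot's left, and (193,229), the robot's right. The turquoise box at (494,209) is the decoy, and the flat brown carton with the white label at (294,296) is the queued one. Next I'll measure all of these.

```bash
cat >> h.py <<'E'
def cloud(p):
    K=np.array(p['K']);T=np.array(p['T']);h,w=p['z_map'].shape
    u,v=np.meshgrid(np.arange(w),np.arange(h))
    q=cv2.undistortPoints(np.stack([u,v],-1).reshape(-1,1,2).astype(float),K,np.array(p['dist_coeffs'],float))[:,0]
    d=np.stack([q[:,0],-q[:,1],-np.ones(len(q))],1)*p['z_map'].reshape(-1,1)
    W=d@T[:3,:3].T+T[:3,3]; W[p['z_map'].reshape(-1)==0]=np.nan
    return W.reshape(h,w,3)
def masks(p):
    hsv=cv2.cvtColor(p['image'],cv2.COLOR_RGB2HSV)
    H,S,V=hsv[...,0],hsv[...,1],hsv[...,2]
    return dict(brown=(H>6)&(H<25)&(S>70)&(V>60), yellow=(H>=24)&(H<34)&(S>170)&(V>130), green=(H>40)&(H<85)&(S>80))
def tops(p,lo=0.015,minpx=60):
    W=cloud(p); Z=W[...,2]; R=[]
    m=(Z>lo)&(Z<0.13)&(W[...,0]>0.3)&(W[...,0]<1)&(abs(W[...,1])<0.42)
    n,l=cv2.connectedComponents(m.astype(np.uint8))
    for i in range(1,n):
        k=l==i
        if k.sum()<minpx: continue
        P=W[k]; zt=np.percentile(P[:,2],95); t=P[P[:,2]>zt-0.006]
        (c,s,a)=cv2.minAreaRect((t[:,:2]*1000).astype(np.float32))
        vs,us=np.nonzero(k)
        R.append((us.mean(),vs.mean(),zt,np.round(cv2.boxPoints((c,s,a))).astype(int).tolist(),np.round(c),np.round(s),round(a,1)))
    return R
def lane(p):
    W=cloud(p); m=masks(p)['yellow']&(abs(W[...,2])<0.012)
    P=W[m][:,:2]; P=P[abs(P[:,1])<0.25]
    out=[]
    for s in (P[P[:,1]>P[:,1].mean()],P[P[:,1]<=P[:,1].mean()]):
        c,sz,a=cv2.minAreaRect((s*1000).astype(np.float32)); out.append((np.round(c),np.round(sz),round(a,2)))
    return out
E
python3 - <<'E'
from h import *
for c in ['scene','side']:
    p=eyes.grab_frame(c); print(c,lane(p))
    for t in tops(p): print(*t)
E
```

```text
scene [(array([644., 121.]), array([ 23., 637.]), 85.35), (array([628., -71.]), array([ 25., 641.]), 85.22)]
475.56716417910445 214.11940298507463 0.07240455692649306 [[388, 400], [429, 400], [429, 420], [388, 420]] [408. 410.] [20. 41.] 90.0
193.10915492957747 226.17112676056337 0.07325094185696601 [[557, -326], [605, -334], [624, -213], [576, -205]] [ 591. -270.] [122.  48.] 81.1
422.5660630449363 246.31723675385646 0.07320949947790695 [[495, 242], [540, 223], [587, 333], [542, 352]] [541. 287.] [120.  49.] 67.0
177.93197278911563 276.8707482993197 0.046856681925474 [[689, -224], [703, -302], [783, -288], [769, -210]] [ 736. -256.] [81. 79.] 10.1
293.3025352112676 292.69915492957745 0.0475652398772876 [[684, -44], [757, -48], [764, 72], [691, 76]] [724.  14.] [121.  74.] 86.7
394.63893967093236 322.7020109689214 0.05996937405354818 [[729, 211], [767, 201], [784, 265], [747, 276]] [757. 238.] [67. 39.] 74.7
side [(array([644., 122.]), array([ 30., 641.]), 85.43), (array([628., -71.]), array([ 30., 641.]), 85.3)]
245.01865671641792 177.7089552238806 0.06874600506745822 [[383, 416], [406, 396], [426, 419], [404, 439]] [405. 418.] [31. 30.] 47.9
296.81164383561645 194.23059360730593 0.07174145180570582 [[493, 239], [535, 221], [585, 337], [543, 355]] [539. 288.] [126.  46.] 66.6
380.7390396659708 199.21920668058456 0.05818089683096506 [[730, 213], [767, 207], [778, 266], [741, 273]] [754. 240.] [61. 37.] 79.4
394.93277310924367 249.58893557422968 0.04591809754545939 [[682, -46], [753, -51], [762, 74], [691, 79]] [722.  14.] [125.  71.] 86.0
369.66281652598843 346.8671701466015 0.07128011249898314 [[560, -326], [604, -332], [621, -213], [577, -206]] [ 590. -269.] [121.  44.] 81.9
446.77062010836846 333.0457555689344 0.045947219967427566 [[691, -289], [768, -301], [780, -221], [703, -209]] [ 735. -255.] [81. 78.] 81.4
```

Two views agree within about 2 mm on every item:

| Item | Position (m) | Top height | Long axis or yaw |
|---|---|---|---|
| Left carton | (0.540, 0.288) | 71–73 mm | long axis at 67° |
| Right carton | (0.590, -0.270) | 71–73 mm | long axis at 81.5° |
| Lane centre | (0.636, 0.025) | flat | yaw -4.7° |

I'll confirm the left carton in an enlarged crop, then work out the approach behind its far side. I'll tip it toward the robot, so the underside faces the scene camera.

```bash
cat >> h.py <<'E'
from scipy.spatial.transform import Rotation as Ro
def go(xyz,xang=None):
    s=r.get_state(); R=Ro.from_rotvec(s['tool_rot']).as_matrix()
    t=np.array(s['tcp_pos']); a=np.degrees(np.arctan2(R[1,0],R[0,0]))
    print('t',round(s['time_s'],2),'tcp',t.round(4),'xang',round(a,1),'zax',R[:,2].round(3),'gap',round(s['finger_gap'],4),'F',np.round(s['wrist_force'],1))
    if xyz is not None: print('  delta tool',(R.T@(np.array(xyz)-t)).round(4),'turn rad',None if xang is None else round(-np.radians((xang-a+180)%360-180),3))
E
python3 - <<'E'
from h import *
im=cv2.imread('pics/scene0.png')[170:330,150:530]
cv2.imwrite('pics/crop0.png',cv2.resize(im,None,fx=2,fy=2,interpolation=cv2.INTER_CUBIC))
go([.593,.265,.231],67)
E
```

```text
t 1.9 tcp [0.2218 0.5843 0.2313] xang 69.2 zax [ 0. -0. -1.] gap 0.0851 F [ 0.4  0.1 -0.2]
  delta tool [-1.668e-01  4.604e-01  3.000e-04] turn rad 0.039
```

View pics/crop0.png

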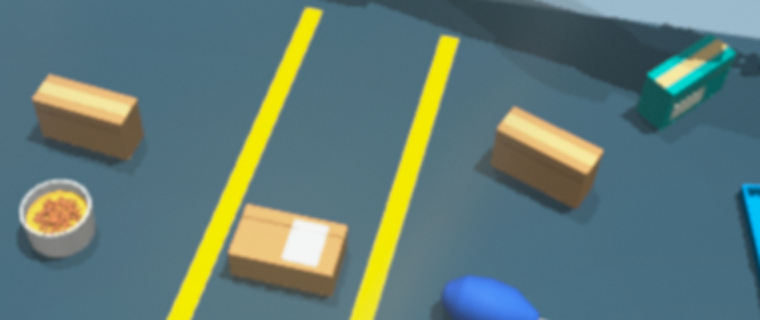

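The crop shows the standing brown carton at crop (545,157), with the turquoise decoy at (690,80) clearly separate. I'm moving behind the far face.

```bash
python3 -m jog '-0.0167 0.046 0 0.004 0;-0.0167 0.046 0 0.004 0;-0.0167 0.046 0 0.004 0;-0.0167 0.046 0 0.004 0;-0.0167 0.046 0 0.004 0;-0.0167 0.046 0 0.004 0;-0.0167 0.046 0 0.004 0;-0.0167 0.046 0 0.004 0;-0.0167 0.046 0 0.004 0;-0.0167 0.046 0 0.004 0'; python3 -c "
from h import *
go([.593,.265,.056],67)"
```

```text
time_s: 3.15
tcp_pos: [0.5878, 0.2572, 0.2314]
tool_rot: [2.621, 1.732, 0.0]
wrist_force: [0.3, 0.8, 0.7]
finger_gap: 0.0423
t 3.15 tcp [0.5878 0.2572 0.2314] xang 66.9 zax [ 0.  0. -1.] gap 0.0423 F [0.3 0.8 0.7]
  delta tool [0.0091 0.0017 0.1754] turn rad -0.001
```

```bash
python3 -m jog '0.009 0.004 0.02 0 0;0 0 0.04 0 0;0 0 0.04 0 0;0 0 0.04 0 0;0 0 0.02 0 0;0 0 0.015 0 0;0 0 0 0 0;0 -0.01 0 0 0;0 -0.007 0 0 0;0 0 0 0 0'; python3 -c "
from h import *
go([.540,.288,.056],67)
p=eyes.grab_frame('scene');save(p,'s1');p=eyes.grab_frame('side');save(p,'d1')
cv2.imwrite('pics/d1c.png',cv2.resize(cv2.imread('pics/d1.png')[120:280,200:420],None,fx=3,fy=3))"
```

```text
time_s: 4.4
tcp_pos: [0.5778, 0.2725, 0.057]
tool_rot: [-2.62, -1.733, -0.001]
wrist_force: [0.2, 0.5, 0.4]
finger_gap: 0.0429
t 4.4 tcp [0.5778 0.2725 0.057 ] xang 67.0 zax [ 0.     0.001 -1.   ] gap 0.0429 F [0.2 0.5 0.4]
  delta tool [-0.0005 -0.0409  0.001 ] turn rad -0.0
```

View pics/d1c.png

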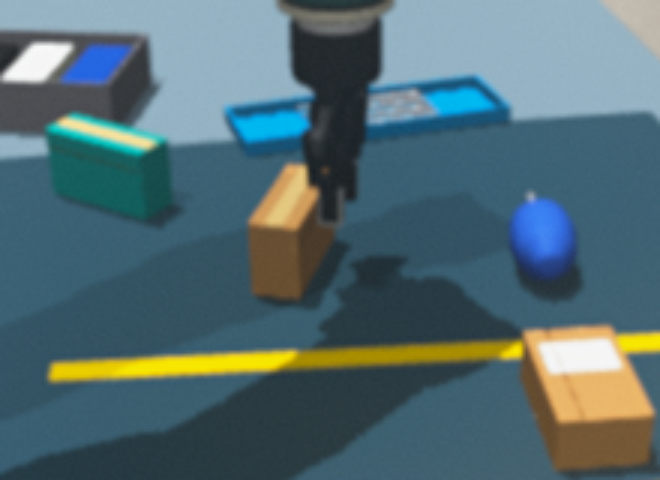

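The fingertips are about 8 mm off the far face near its top edge at crop (325,190), and the carton is still standing. Pushing toward the robot now.

```bash
python3 -m jog '0 -0.006 0 0 0;0 -0.006 0 0 0;0 -0.006 0 0 0;0 -0.006 0 0 0;0 -0.006 0 0 0;0 -0.006 0 0 0;0 -0.006 0 0 0;0 -0.005 0 0 0;0 0 0 0 0;0 0 0 0 0'; python3 -c "
from h import *
go([.540,.288,.056],67)
p=eyes.grab_frame('scene');save(p,'s2');p=eyes.grab_frame('side');save(p,'d2')
cv2.imwrite('pics/d2c.png',np.hstack([cv2.resize(cv2.imread('pics/d2.png')[120:280,200:340],None,fx=2.8,fy=2.8),cv2.resize(cv2.imread('pics/s2.png')[190:310,370:475],None,fx=3.733,fy=3.733)[:448,:350]]))"
```

```text
time_s: 5.75
tcp_pos: [0.5352, 0.29, 0.0563]
tool_rot: [2.621, 1.732, 0.0]
wrist_force: [-0.3, -0.9, 0.1]
finger_gap: 0.0426
t 5.75 tcp [0.5352 0.29   0.0563] xang 66.9 zax [ 0. -0. -1.] gap 0.0426 F [-0.3 -0.9  0.1]
  delta tool [0.     0.0052 0.0003] turn rad -0.002
```

View pics/d2c.png

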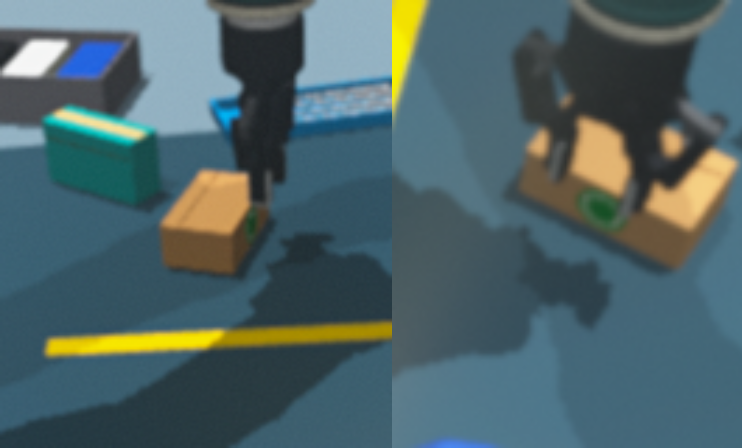

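The left carton is on its side, and the green stamp with its pale ring shows on the exposed underside (crop (603,207)). So the left carton is the stamped one. I'll lift clear and go to the right carton.

```bash
python3 -m jog '0 0.005 -0.04 0 0;0 0.005 -0.05 0 0;0 0 -0.04 0 0;0 0 0 -0.05 0;0 0 0 -0.05 0;0 0 0 -0.05 0;0 0 0 -0.05 0;0 0 0 -0.055 0;0 0 0 0 0;0 0 0 0 0'; python3 -c "
from h import *
go([.636,-.277,.186],81.5)
p=eyes.grab_frame('scene');print(lane(p))
for t in tops(p): print(*t)
"
```

```text
time_s: 7.1
tcp_pos: [0.5444, 0.2861, 0.1863]
tool_rot: [2.381, 2.05, -0.0]
wrist_force: [-1.0, 0.9, -0.7]
finger_gap: 0.0425
t 7.1 tcp [0.5444 0.2861 0.1863] xang 81.4 zax [ 0. -0. -1.] gap 0.0425 F [-1.   0.9 -0.7]
  delta tool [-5.432e-01  1.744e-01  3.000e-04] turn rad -0.001
[(array([645., 121.]), array([ 23., 637.]), 85.28), (array([630., -72.]), array([ 24., 637.]), 85.27)]
475.5 214.34313725490196 0.07267399258935056 [[386, 420], [386, 400], [429, 400], [429, 420]] [407. 410.] [43. 20.] 0.2
193.2230063514467 226.1030345800988 0.07295420133447503 [[558, -325], [606, -333], [624, -212], [577, -205]] [ 591. -269.] [122.  48.] 81.3
432.66918325326014 234.87920384351406 0.04791057613086034 [[430, 270], [499, 240], [547, 351], [478, 381]] [488. 310.] [121.  76.] 66.7
177.93411996066862 276.7305801376598 0.046409975246959195 [[683, -236], [714, -307], [788, -275], [758, -204]] [ 736. -256.] [81. 77.] 23.5
293.35538116591925 292.7780269058296 0.04781883666721116 [[685, -45], [757, -48], [763, 72], [690, 75]] [724.  14.] [120.  73.] 87.5
394.6056466302368 322.71948998178505 0.05944234139246967 [[725, 215], [763, 200], [790, 266], [751, 281]] [757. 241.] [71. 41.] 68.0
```

```bash
python3 -m jog '-0.0543 0.0174 0 0 0;-0.0543 0.0174 0 0 0;-0.0543 0.0174 0 0 0;-0.0543 0.0174 0 0 0;-0.0543 0.0174 0 0 0;-0.0543 0.0174 0 0 0;-0.0543 0.0174 0 0 0;-0.0543 0.0174 0 0 0;-0.0543 0.0174 0 0 0;-0.0543 0.0174 0 0 0'; python3 -c "
from h import *
go([.636,-.277,.056],81.5)"
```

```text
time_s: 8.4
tcp_pos: [0.6366, -0.2782, 0.1864]
tool_rot: [2.38, 2.051, 0.0]
wrist_force: [0.8, 0.7, -0.1]
finger_gap: 0.0432
t 8.4 tcp [ 0.6366 -0.2782  0.1864] xang 81.5 zax [ 0. -0. -1.] gap 0.0432 F [ 0.8  0.7 -0.1]
  delta tool [ 0.0011 -0.0008  0.1304] turn rad 0.0
```

```bash
python3 -m jog '0 0 0.02 0 0;0 0 0.03 0 0;0 0 0.035 0 0;0 0 0.025 0 0;0 0 0.015 0 0;0 0 0.005 0 0;0 -0.003 0 0 0;0 -0.004 0 0 0;0 0 0 0 0;0 0 0 0 0'; python3 -c "
from h import *
go([.590,-.270,.056],81.5)
p=eyes.grab_frame('side');save(p,'d3')
cv2.imwrite('pics/d3c.png',cv2.resize(p['image'][260:420,300:500,::-1],None,fx=3,fy=3))"
```

```text
time_s: 9.65
tcp_pos: [0.6297, -0.2755, 0.0568]
tool_rot: [2.379, 2.051, 0.001]
wrist_force: [1.0, -0.8, 0.1]
finger_gap: 0.0429
t 9.65 tcp [ 0.6297 -0.2755  0.0568] xang 81.5 zax [ 0.001 -0.    -1.   ] gap 0.0429 F [ 1.  -0.8  0.1]
  delta tool [-0.0004 -0.0401  0.0008] turn rad 0.0
```

View pics/d3c.png

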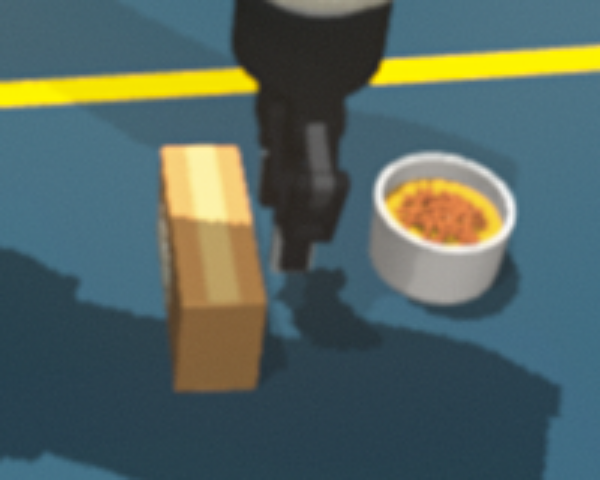

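The fingers stand between the carton and the tub, clear of both (crop (295,265)), and the geometry matches the first tip. Pushing.

```bash
python3 -m jog '0 -0.006 0 0 0;0 -0.006 0 0 0;0 -0.006 0 0 0;0 -0.006 0 0 0;0 -0.006 0 0 0;0 -0.006 0 0 0;0 -0.006 0 0 0;0 -0.005 0 0 0;0 0 0 0 0;0 0 0 0 0'; python3 -c "
from h import *
go([.540,.288,.056],67)
p=eyes.grab_frame('scene');save(p,'s4');q=eyes.grab_frame('side')
cv2.imwrite('pics/d4c.png',np.hstack([cv2.resize(q['image'][260:420,300:440,::-1],None,fx=2.8,fy=2.8),cv2.resize(p['image'][170:330,130:270,::-1],None,fx=2.8,fy=2.8)]))"
```

```text
time_s: 10.95
tcp_pos: [0.5832, -0.2685, 0.0564]
tool_rot: [2.379, 2.051, 0.0]
wrist_force: [-0.7, 0.2, -0.1]
finger_gap: 0.0426
t 10.95 tcp [ 0.5832 -0.2685  0.0564] xang 81.5 zax [ 0. -0. -1.] gap 0.0426 F [-0.7  0.2 -0.1]
  delta tool [ 5.441e-01 -1.246e-01  3.000e-04] turn rad 0.254
```

View pics/d4c.png

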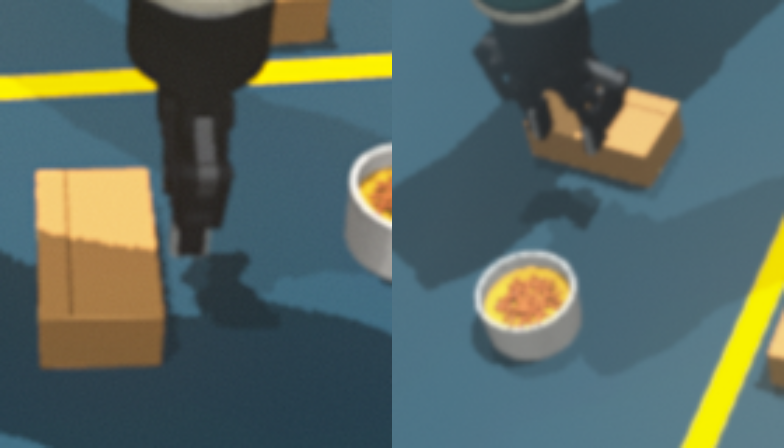

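The right carton lies on its side and its exposed underside (right panel (590,160)) is plain, while the left one carries the stamp. I'll lift and turn the tool so the jaw line spans the left carton's outer end face.

```bash
python3 -m jog '0 0.005 -0.04 0 -0.3;0 0.005 -0.05 0 -0.3;0 0 -0.04 0.18 -0.3;0 0 0 0.18 -0.3;0 0 0 0.18 -0.3;0 0 0 0.18 -0.3;0 0 0 0.18 -0.3;0 0 0 0.18 -0.3;0 0 0 0.18 -0.3;0 0 0 0.18 -0.3'; python3 -c "
from h import *
go([.528,.403,.186],-23.3)
p=eyes.grab_frame('scene');save(p,'s5')
for t in tops(p): print(*t)
cv2.imwrite('pics/s5c.png',cv2.resize(p['image'][150:390,130:530,::-1],None,fx=2,fy=2))"
```

```text
time_s: 12.3
tcp_pos: [0.593, -0.27, 0.1863]
tool_rot: [3.141, -0.036, -0.0]
wrist_force: [-0.9, -0.4, 0.0]
finger_gap: 0.0299
t 12.3 tcp [ 0.593  -0.27    0.1863] xang -1.3 zax [-0. -0. -1.] gap 0.0299 F [-0.9 -0.4  0. ]
  delta tool [-8.030e-02 -6.713e-01  2.000e-04] turn rad 0.384
204.8408927285817 213.5637149028078 0.047675883298624114 [[487, -317], [562, -328], [580, -207], [506, -195]] [ 534. -262.] [123.  75.] 81.4
475.51 214.215 0.07209091294866637 [[388, 401], [425, 400], [425, 420], [388, 420]] [406. 410.] [20. 37.] 89.2
432.6320819112628 234.9679180887372 0.0478035332470899 [[430, 270], [498, 240], [547, 351], [478, 381]] [488. 311.] [121.  75.] 66.2
177.95294117647057 276.78627450980395 0.04716440748541821 [[686, -232], [711, -305], [788, -279], [763, -205]] [ 737. -255.] [81. 77.] 18.8
293.404614518852 292.6747326955543 0.04797293108989331 [[684, -45], [757, -49], [764, 72], [691, 76]] [724.  13.] [121.  74.] 86.7
394.6536007292616 322.70373746581583 0.05963494848862725 [[735, 209], [774, 206], [779, 274], [740, 277]] [757. 241.] [68. 39.] 86.0
```

View pics/s5c.png

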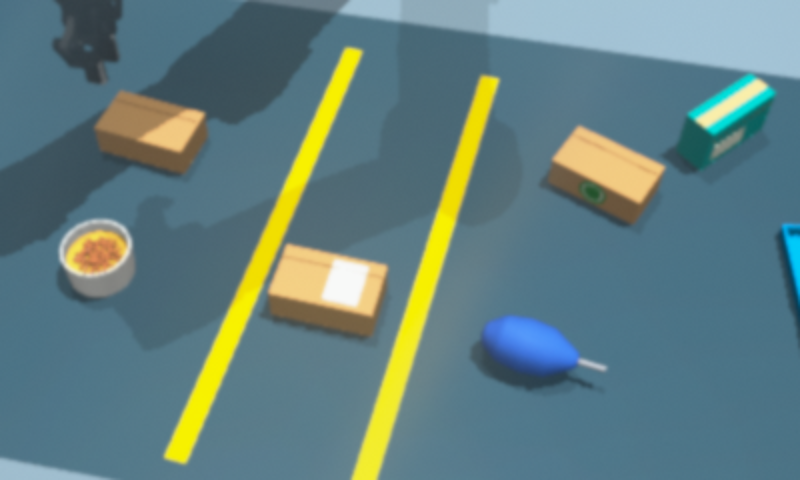

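Both cartons are on their sides. The stamp shows on the left one at (592,192), and the right one's underside at (140,155) is plain. Crossing back.

```bash
python3 -m jog '-0.008 -0.058 0 0 -0.3;-0.008 -0.058 0 0 -0.3;-0.008 -0.058 0 0 -0.3;-0.008 -0.058 0 0 -0.3;-0.008 -0.058 0 0 -0.3;-0.008 -0.058 0 0 -0.3;-0.008 -0.058 0 0 -0.3;-0.008 -0.058 0 0 -0.3;-0.008 -0.058 0 0 -0.3;-0.008 -0.058 0 0 -0.3' && python3 -m jog '0 -0.046 0 0 -0.3;0 -0.044 0 0 -0.3;0 0 0 0.1 -0.3;0 0 0 0.1 -0.3;0 0 0 0.1 -0.3;0 0 0 0.08 -0.3;0 0 0 0 -0.3;0 0 0 0 -0.3;0 0 0 0 -0.3;0 0 0 0 -0.3'; python3 -c "
from h import *
go([.529,.404,.018],-23.5)"
```

```text
time_s: 13.6
tcp_pos: [0.5224, 0.3133, 0.1865]
tool_rot: [-3.141, 0.021, -0.001]
wrist_force: [1.3, -1.2, 0.4]
finger_gap: 0.0295
time_s: 14.85
tcp_pos: [0.5244, 0.4012, 0.1863]
tool_rot: [3.08, -0.618, 0.0]
wrist_force: [-0.3, 0.9, 1.1]
finger_gap: 0.03
t 14.85 tcp [0.5244 0.4012 0.1863] xang -22.7 zax [ 0. -0. -1.] gap 0.03 F [-0.3  0.9  1.1]
  delta tool [ 0.0032 -0.0044  0.1683] turn rad 0.014
```

```bash
python3 -m jog '0.003 -0.004 0.03 0.014 -0.3;0 0 0.04 0 -0.3;0 0 0.04 0 -0.3;0 0 0.03 0 -0.3;0 0 0.018 0 -0.3;0 0 0.01 0 -0.3;0 0.01 0 0 -0.3;0 0.01 0 0 -0.3;0 0 0 0 -0.3;0 0 0 0 -0.3'; python3 -c "
from h import *
go([.488,.310,.018],-23.5)
p=eyes.grab_frame('scene')
q=eyes.grab_frame('side')
cv2.imwrite('pics/s6c.png',np.hstack([cv2.resize(p['image'][150:310,380:520,::-1],None,fx=2.8,fy=2.8),cv2.resize(q['image'][120:280,200:340,::-1],None,fx=2.8,fy=2.8)]))"
```

```text
time_s: 16.1
tcp_pos: [0.5208, 0.3858, 0.0189]
tool_rot: [-3.075, 0.641, -0.001]
wrist_force: [0.2, 0.2, 1.2]
finger_gap: 0.03
t 16.1 tcp [0.5208 0.3858 0.0189] xang -23.5 zax [ 0.001  0.001 -1.   ] gap 0.03 F [0.2 0.2 1.2]
  delta tool [0.0002 0.0826 0.0008] turn rad -0.001
```

View pics/s6c.png

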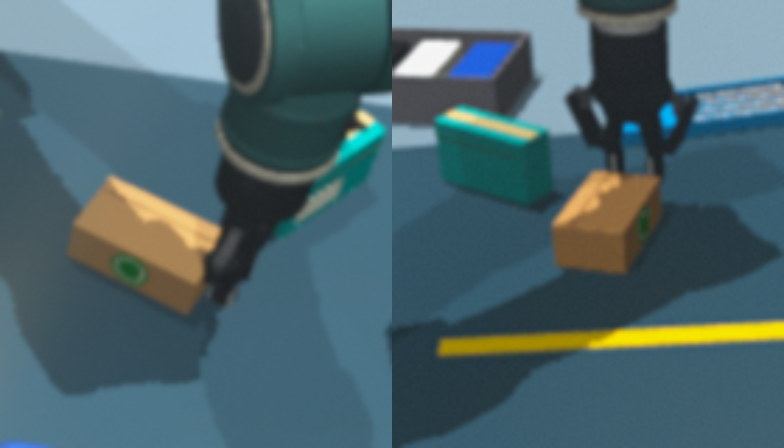

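Both fingertips face the outer end, about 12 mm away, centred across it (right panel (635,160)). I'll push toward the lane, curving gently so the carton squares up with it.

```bash
python3 -m jog '0 0.008 0 0 -0.3;0 0.008 0 0 -0.3;0 0.01 0 -0.01 -0.3;0 0.012 0 -0.015 -0.3;0 0.012 0 -0.015 -0.3;0 0.012 0 -0.015 -0.3;0 0.012 0 -0.015 -0.3;0 0.012 0 -0.015 -0.3;0 0.01 0 -0.015 -0.3;0 0 0 0 -0.3'; python3 -c "
from h import *
p=eyes.grab_frame('scene')
go([.488,.310,.018],-23.5)
W=tops(p)
for t in W: print(*t)
q=eyes.grab_frame('side')
for t in tops(q): print(*t)
cv2.imwrite('pics/s7c.png',np.hstack([cv2.resize(p['image'][150:310,340:480,::-1],None,fx=2.8,fy=2.8),cv2.resize(q['image'][120:280,200:340,::-1],None,fx=2.8,fy=2.8)]))"
```

```text
time_s: 17.45
tcp_pos: [0.4852, 0.2954, 0.0184]
tool_rot: [3.103, -0.487, -0.0]
wrist_force: [-0.3, -0.8, 0.2]
finger_gap: 0.0298
t 17.5 tcp [0.4853 0.296  0.0184] xang -17.8 zax [-0. -0. -1.] gap 0.03 F [-0.   0.7  0.2]
  delta tool [-0.0018 -0.0141  0.0004] turn rad 0.099
204.90007241129615 213.3685734974656 0.04793894941929877 [[490, -316], [562, -326], [578, -206], [505, -196]] [ 534. -261.] [121.  73.] 82.5
403.9475271411339 222.57358262967432 0.12085287165176845 [[493, 270], [549, 261], [555, 300], [499, 309]] [524. 285.] [40. 56.] 81.4
475.5247524752475 214.2029702970297 0.07245222413628954 [[385, 420], [385, 402], [425, 403], [425, 420]] [405. 411.] [40. 17.] 0.4
177.87426900584796 276.83235867446393 0.04701801099911529 [[684, -237], [715, -307], [788, -274], [757, -204]] [ 736. -255.] [81. 77.] 23.8
293.37991021324353 292.7985409652076 0.04769553274521018 [[684, -44], [758, -48], [765, 72], [691, 76]] [724.  14.] [120.  74.] 86.9
394.61896080218776 322.69735642661806 0.05965112891935607 [[727, 212], [766, 199], [788, 269], [750, 282]] [758. 241.] [74. 40.] 72.0
268.5681614349776 193.91569506726458 0.12241439373345227 [[417, 292], [536, 252], [548, 287], [428, 327]] [482. 290.] [ 37. 126.] 71.4
380.7079831932773 199.18067226890756 0.058333667380163184 [[736, 271], [737, 209], [772, 210], [771, 271]] [754. 240.] [35. 62.] 0.6
394.89551192145865 249.51893408134643 0.04599195452373944 [[685, -46], [756, -49], [762, 73], [691, 76]] [723.  13.] [122.  71.] 87.2
446.7457831325301 332.9933734939759 0.045895566845625325 [[680, -253], [730, -312], [792, -259], [741, -200]] [ 736. -256.] [81. 78.] 40.9
334.501976284585 353.29392741645705 0.045399975250387116 [[490, -317], [560, -327], [576, -205], [506, -196]] [ 533. -261.] [123.  70.] 82.2
```

View pics/s7c.png

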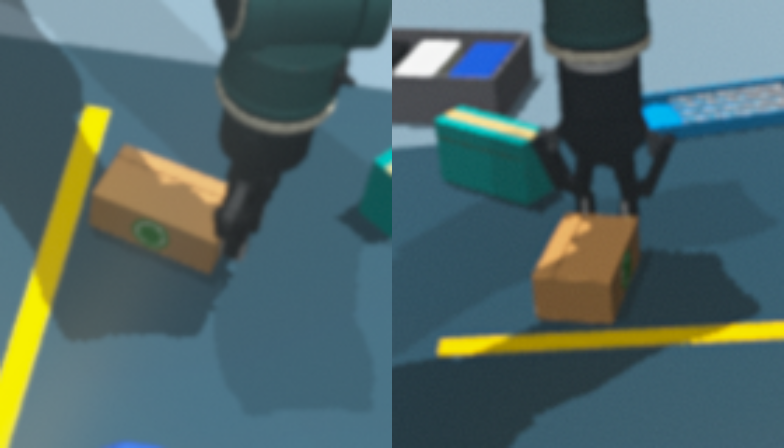

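The carton is following squarely, heading about -108°, with no bystander moved. Continuing.

```bash
python3 -m jog '0 0.01 0 -0.01 -0.3;0 0.012 0 -0.015 -0.3;0 0.013 0 -0.015 -0.3;0 0.013 0 -0.015 -0.3;0 0.013 0 -0.015 -0.3;0 0.013 0 -0.015 -0.3;0 0.013 0 -0.01 -0.3;0 0.013 0 -0.01 -0.3;0 0.01 0 -0.01 -0.3;0 0 0 0 -0.3'; python3 -c "
from h import *
p=eyes.grab_frame('scene')
go([.488,.310,.018],-23.5)
q=eyes.grab_frame('side')
W=cloud(q); m=masks(q)['brown']&(W[...,2]>.038)&(W[...,2]<.05)&(W[...,0]<.6)&(W[...,1]>-.1)
print(m.sum(),cv2.minAreaRect((W[m][:,:2]*1000).astype(np.float32)))
cv2.imwrite('pics/s8c.png',np.hstack([cv2.resize(p['image'][150:310,280:420,::-1],None,fx=2.8,fy=2.8),cv2.resize(q['image'][160:320,200:340,::-1],None,fx=2.8,fy=2.8)]))"
```

```text
time_s: 18.8
tcp_pos: [0.4574, 0.1891, 0.0184]
tool_rot: [3.126, -0.309, -0.0]
wrist_force: [0.3, 0.9, 0.5]
finger_gap: 0.0299
t 18.85 tcp [0.4575 0.1897 0.0184] xang -11.3 zax [ 0. -0. -1.] gap 0.0299 F [0.1 0.4 0.1]
  delta tool [ 0.0065 -0.124   0.0004] turn rad 0.214
903 ((440.9566345214844, 120.574462890625), (132.13711547851562, 70.39797973632812), 78.97064208984375)
```

View pics/s8c.png

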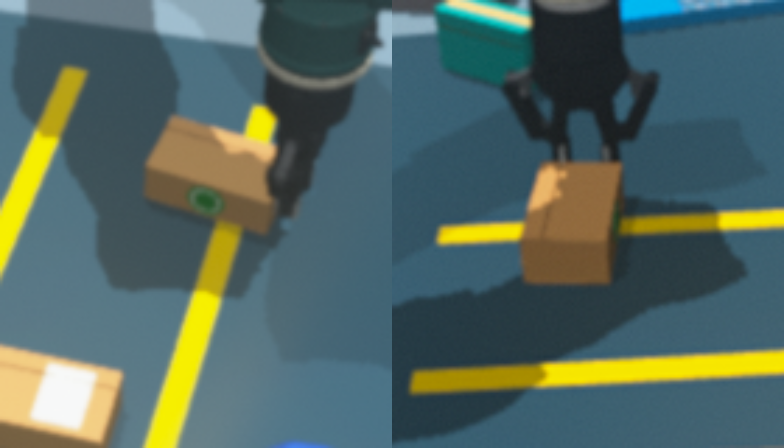

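The carton centre is at about (0.443, 0.120), which is 79 mm off the lane's middle line, so one more push of about 79 mm.

```bash
python3 -m jog '0 0.01 0 -0.005 -0.3;0 0.012 0 -0.01 -0.3;0 0.012 0 -0.01 -0.3;0 0.012 0 -0.01 -0.3;0 0.012 0 -0.01 -0.3;0 0.01 0 -0.01 -0.3;0 0.008 0 0 -0.3;0 0.003 0 0 -0.3;0 0 0 0 -0.3;0 -0.015 0 0 -0.3' && python3 -m jog '0 -0.02 0 0 -0.3;0 -0.01 0 0 -0.3;0 0 -0.04 0 -0.3;0 0 -0.05 0 -0.3;0 0 -0.05 0 -0.3;0 -0.05 -0.02 0 -0.3;0 -0.05 0 0 -0.3;0 -0.05 0 0 -0.3;0 -0.03 0 0 -0.3;0 0 0 0 -0.3'; python3 -c "
from h import *
p=eyes.grab_frame('scene')
go(None)
q=eyes.grab_frame('side')
o=np.array([.6365,.025]);a=np.radians(-4.7);R=np.array([[np.cos(a),np.sin(a)],[-np.sin(a),np.cos(a)]])
for c in (p,q):
  print(lane(c))
  for t in tops(c):
    print(*t,'lane',(R@(t[4]/1000-o)).round(3))
    if t[4][0]<600 : print('   corners',(np.array(t[3])/1000-o)@R.T)
cv2.imwrite('pics/s9.png',p['image'][:,:,::-1])"
```

```text
time_s: 20.15
tcp_pos: [0.4462, 0.1269, 0.0184]
tool_rot: [3.133, -0.224, -0.0]
wrist_force: [0.2, 0.7, 0.1]
finger_gap: 0.0299
time_s: 21.4
tcp_pos: [0.4749, 0.3373, 0.1777]
tool_rot: [3.134, -0.216, -0.0]
wrist_force: [0.4, -0.6, -0.4]
finger_gap: 0.0296
t 21.45 tcp [0.4752 0.3355 0.1778] xang -8.0 zax [-0.    -0.001 -1.   ] gap 0.0297 F [-0.1 -0.4 -0.3]
[(array([643., 122.]), array([ 23., 639.]), 85.31), (array([630., -71.]), array([ 24., 638.]), 85.29)]
328.72889233152597 202.83888458559255 0.048107087294071316 [[388, -15], [463, -25], [479, 94], [404, 104]] [433.  40.] [120.  76.] 82.6 lane [-0.204 -0.002]
   corners [[-0.24438685 -0.06022721]
 [-0.16881966 -0.0640482 ]
 [-0.16262415  0.05586266]
 [-0.23819133  0.05968365]]
204.95605187319885 213.52161383285303 0.04773114242582009 [[488, -316], [563, -327], [581, -207], [506, -196]] [ 534. -262.] [121.  76.] 81.8 lane [-0.079 -0.294]
   corners [[-0.12005962 -0.35202122]
 [-0.04441049 -0.35683884]
 [-0.03630364 -0.23576746]
 [-0.11195277 -0.23094984]]
475.48258706467664 214.20398009950247 0.07237805226414806 [[384, 420], [385, 4
[... 1368 characters left out ...]
 256.05237430167597 0.04555863083125329 [[388, -17], [458, -27], [475, 94], [405, 104]] [431.  38.] [122.  71.] 81.9 lane [-0.206 -0.004]
   corners [[-0.24422297 -0.06222049]
 [-0.17363897 -0.06645117]
 [-0.1666107   0.05553491]
 [-0.2371947   0.05976559]]
446.73325286662646 332.9746529873265 0.04591453927173028 [[693, -218], [699, -298], [778, -291], [771, -212]] [ 735. -255.] [79. 79.] 4.6 lane [ 0.121 -0.271]
334.50914962325083 353.27377108001434 0.045409019359463045 [[490, -318], [561, -326], [576, -204], [506, -195]] [ 533. -261.] [123.  71.] 82.8 lane [-0.08  -0.294]
   corners [[-0.11790247 -0.35385062]
 [-0.04648571 -0.35600608]
 [-0.04153264 -0.23318724]
 [-0.11203471 -0.2299532 ]]
```

View pics/s9.png

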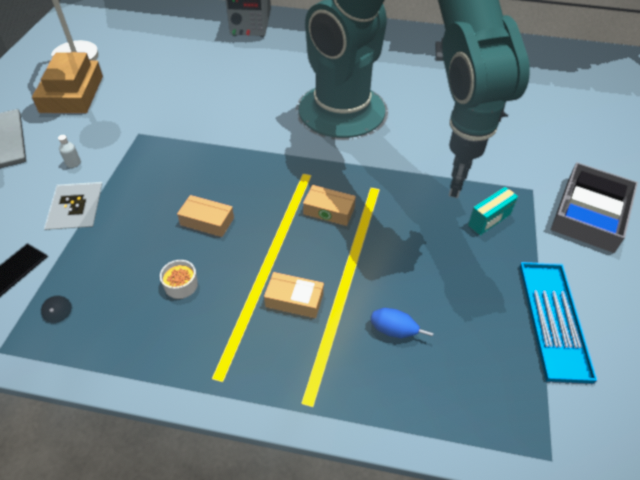

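The stamped carton lies between the lines at (329,205) with its stamp visible at (325,214). The plain one is outside at (205,216), the bystanders haven't moved, and the arm is clear of everything. Handing in.

```bash
python3 -c "
from h import *
print(close_job())"
```

```text
the job is handed in; nothing more can be done
None
```

I tipped the left carton toward the robot, and the green stamp was on its underside. The right carton, tipped next, was plain. I then pushed the stamped one end-on into the lane, backed the arm off and handed the job in at about 21.5 s.

My last checks, taken from the scene and side cameras, agreed to about 2 mm:

| Check | Measured | Limit |
|---|---|---|
| Stamped carton centre, off the lane's middle line | -2 to -4 mm | 50 mm |
| Stamped carton centre, along the lane | -205 mm | 300 mm |
| Stamped carton corners, farthest off the middle line | 67 mm | tape inner edges at 85 mm |
| Plain carton centre, off the middle line | -294 mm | at least 145 mm |

- **Cartons:** both lie flat, with tops at about 46–48 mm.
- **Bystanders:** the queued carton and the tub stayed within 1–2 mm of where they started. The rounded blower read up to 5 mm off in the scene view and 1 mm in the side view, which I take as fitting noise because the arm never went near it.
- **Problems:** no check failed. The job gives no verdict on hand-in, so I can't confirm the final judgement.

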